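# Setting the brass edging of a counter tray on the strip press

## Task

The brass edging on this walnut watch tray has just been glued on: set it on the strip press. Keeping the tray flat on the counter, push its long brass strip squarely against the sprung bar until the bar is fully home and hold for about a second, then turn the tray a quarter turn and press the short brass strip home in the same way, each strip lying on the bar over its whole length. Finally bring the tray back onto the leather pad, let go, and leave the other things on the counter as they are.

Things in the scene. Friction and masses are not known exactly. Their poses are not given: they have to be found in the camera images.
- tray: Loose dark-walnut open tray, about 0.4 kg, wood 150 (x) x 110 (y) x 28 mm high; origin at the centre of its underside, x along its length, z up. Floor 8 mm, walls 10 mm thick. A solid rack (top 20 mm up) fills the inside from x = -65 to -30 mm. Brass strips 3 mm thick, 2 to 32 mm up, cover two neighbouring sides: the long +y side and the short +x end; the other two sides are bare wood.
- bay (a point): Centre of the floor of the tray's open bay (tray x +17.5, y 0, 8 mm up), axes as the tray's. The bay is 95 (x) x 90 (y) mm inside, its walls rise 20 mm above its floor; fingers can reach in to push, hook or spread against the walls.
- long_strip (a point): Middle of the outer face of the long brass strip (140 mm long): tray x 0, y +58, 17 mm up. The outer face looks along tray +y. Axes as the tray's.
- short_strip (a point): Middle of the outer face of the short brass strip (100 mm long), on the tray's end away from the rack: tray x +78, y 0, 17 mm up. The outer face looks along tray +x. Axes as the tray's.
- press: Strip press fixed to the counter, 60 mm high: dark steel base plate 140 (x) x 220 (y) x 12 mm with a bent upright bracket behind an aluminium sprung bar. Origin at the centre of the plate's underside. The bar is pushed along the press's +x, away from the leather pad; the bar stands in front of the plate's -x edge (at x = -70 mm), even when fully home, and slides on two rods.
- bar_face (a point): Centre of the bar's flat front face (200 mm long along press y, 4 to 38 mm above the counter), which looks along press -x; it lies at press x = -90 mm, 21 mm up, with the bar out, and moves with the bar. Axes as the press's.
- bar (a joint): Travel of the sprung bar in m: 0 = out, 0.012 = fully home against its stop. It takes about 3 N to start and 7 N to hold home, and springs out again by itself.
- pad: Black leather work pad, 280 (x) x 260 (y) mm, flush with the counter (no step); origin at its centre. The tray starts on it.
- stand: Bystander: small light-wood watch stand with a watch head on it, 75 x 70 x 55 mm high, loose; origin at the centre of its underside.
- tin: Bystander: round aluminium parts tin, 76 mm across, 42 mm high, loose; origin at the centre of its underside.
- driver: Bystander: screwdriver 150 mm long lying on the counter along its x, loose; origin below the middle of its length.
Mind the look-alikes: they are no part of the job. There is more than one size of the tray; the job needs the largest.

How it is judged:
On the way, in this order (a step that is already met when the one before it is completed fails the run):
1. the long brass strip lies squarely (within 0.07 rad) on the bar over its whole length and holds the bar home (9 of its 12 mm or more) for 0.4 s (value of joint bar above 0.009 m and contact force between tray and press above 1 N and x of long_strip in the frame of bar_face between -0.006 and 0.006 m and y of long_strip in the frame of bar_face between -0.035 and 0.035 m and angle between the y axis of tray and the x axis of press, either way round below 0.07 rad), for 0.4 s.
2. after a quarter turn the short brass strip does the same (value of joint bar above 0.009 m and contact force between tray and press above 1 N and x of short_strip in the frame of bar_face between -0.006 and 0.006 m and y of short_strip in the frame of bar_face between -0.055 and 0.055 m and angle between the x axis of tray and the x axis of press, either way round below 0.07 rad), for 0.4 s.
At the end, for the whole second after the job is handed in: The tray lies flat and still on the leather pad (its middle within 90 mm along pad x and 80 mm along pad y of the pad's centre), clear of the press, whose bar has sprung out again (under 3 mm) (value of joint bar below 0.003 m and contact force between tray and press below 0.05 N and x of tray in the frame of pad between -0.09 and 0.09 m and y of tray in the frame of pad between -0.08 and 0.08 m and height (world z) of tray below 0.006 m and angle between tray's own z axis and vertical below 0.05 rad and linear speed of tray below 0.01 m/s and angular speed of tray below 0.05 rad/s); the robot touches nothing.
It fails at once if the tray is lifted more than 25 mm off the counter or tipped by more than 0.35 rad (height (world z) of tray above 0.025 m or angle between tray's own z axis and vertical above 0.35 rad).
It fails at once if the stand, the tin or the screwdriver is moved more than 30 mm (distance of any of stand, tin, driver from where it was at the start of the episode above 0.03 m).
It also fails if it takes over 64 s, if anything falls off the work surface, if the arm or the gripper's body presses on something with over 40 N, if the wrist force passes 120 N, or if a joint passes its speed limit or range.

## Robot

A 6-joint arm with a two-finger parallel gripper is mounted at the origin on the work surface. World frame = base frame: x ahead of the robot, y to its left, z up, the work surface at z = 0. Lengths are in m, angles in rad, forces in N, time in s.
With the tool pointing down it reaches from about 0.35 to 0.8 m from the base axis. Payload 7.3 kg.
Tool frame: the origin (TCP) lies on the centre line of the jaws, within the pads' length; the fingertips stand 11 mm ahead of it and the grasp point (between the pads) lies 8 mm behind it; z points along the fingers, y is the line along which they close (so a half turn about z gives the same grasp; the last joint's range is limited). The gripper opens to 85 mm and grips with 20 to 120 N. Pads are 22 mm wide; open, the fingers measure 114 mm over their backs; the gripper's body (76 mm by 85 mm) begins 54 mm behind the grasp point. The pads swing forward as they close: fully open they stand 13 mm farther back than shut.
Start: joints at [-1.334, 0.342, 1.524, -0, 1.275, -0.146], TCP at [0.196, -0.487, 0.242] pointing down, gripper open.
Joint ranges: [-2.53, 2.53], [-0.77, 2.02], [0.04, 2.7], [-1, 4.14], [0.28, 2.66], [-3.11, 3.11]. Speed limits (rad/s): [2.57, 2.57, 3.14, 3.14, 3.14, 3.14].

## Interface

Orientations are given as a unit quaternion [x, y, z, w].
In Python, from workcell import arm, imaging gives the robot as it stands.
- The arm moves only by the tool play_rows, never from a script. Its arguments are lists of equal length, an entry for each row: "xyz": the shift along the tool's x, y, z in m, a list of three; "roll": the turn about the tool's z in rad. In form: {"xyz": [[x, y, z], ...], "roll": [roll, ...]}. A call has 1 to 20 rows; each row shifts and turns the commanded pose from where the row before left it, along the tool's axes as they then stand; what a row does not reach is not made up. A row lasts 1/10 s, in which the tool goes at most 50 mm and 8.59 degrees, less where a joint would pass 70% of its speed; a pose out of reach is approached as far as the arm can. A call with a gripper value outside its range is refused whole. "gripper" is the finger opening in m, from 0 to 0.0854, set as the call begins (left out, the last holds). The fingers move at their own pace and stop on an object; "grip_force" is the grip in N (left out, the last holds). Time passes only in rows, so rows that do not move let the fingers close. It gives the time, the measured TCP pose, the force, the opening and the grip force at its end, in the units of the state.
- arm.get_obs(): the state, without advancing time (a new reading comes with each control period).
- imaging.read_camera(name): name is "side" or "top"; returns a dict with "frame" (420x560x3 uint8, red, green, blue), "fx", "fy", "cx", "cy" (pixels), "D" ([k1, k2, p1, p2, k3] as OpenCV has them; the pictures are not rectified), "rvec" (rotation vector, rad) and "tvec" (3), from world to camera coordinates, as OpenCV has them. Camera axes: x right, y down, z forward; pixel columns grow to the right and rows downward; lengths in m; the calibration is good to about 2 mm. A picture is of the moment at which its call begins. There is no depth.
- arm.close_job(): hands the job in; it is judged then, once.
The state is a dict: "t": time; "joint_positions": joint angles; "qvel": joint speeds; "joint_efforts": joint torques, N m; "position": TCP position; "tool_rot": TCP orientation; "force": force on the tool from outside, world axes, zero at the start; "ft_torque": the same for the moment, N m; "width": opening from 0.0 (shut) to 1.0 (fully open); "grasp_force": force on a finger pad.
Only numpy, scipy, OpenCV 4.12 (cv2) and the standard library are available. Lean on these libraries where they do the work, as an engineer would, in place of code of your own. Each camera call takes 0.05 s, during which the arm holds its last target. There are 200 camera calls.

## Working session

There is one attempt and no reset: what is moved stays moved. The work goes in short steps, Python scripts to look and compute and a tool call to move; the robot and the scene stay as the last step left them, time stands still between calls to the robot, and variables do not carry over. Pictures are saved under pics/ and viewed, at most 10 in all, crops included, and the job is handed in when it is done.

Besides the shell and the picture viewer there is one more tool, called as name(argument=value, ...), one argument or row to a line, values as JSON. play_rows: Moves the arm, as the interface text tells. Its arguments: {"type":"object","properties":{"xyz":{"type":"array"},"roll":{"type":"array"},"gripper":{"type":"number"},"grip_force":{"type":"number"}},"required":["xyz","roll"]}

```bash
mkdir -p pics
cat > h.py <<'E'
import numpy as np, cv2
from workcell import arm, imaging
def cam(n):
    c=imaging.read_camera(n); c['K']=np.array([[c['fx'],0,c['cx']],[0,c['fy'],c['cy']],[0,0,1.]])
    c['R']=cv2.Rodrigues(np.array(c['rvec'],float))[0]; c['t']=np.array(c['tvec'],float).ravel(); c['D']=np.array(c['D'],float); return c
def ray(c,uv):
    p=cv2.undistortPoints(np.array(uv,float).reshape(-1,1,2),c['K'],c['D']).reshape(-1,2)
    d=np.c_[p,np.ones(len(p))]@c['R']; return -c['R'].T@c['t'],d
def onplane(c,uv,z):
    o,d=ray(c,uv); return o+d*((z-o[2])/d[:,2])[:,None]
def two(c1,u1,c2,u2):
    o1,d1=ray(c1,u1);o2,d2=ray(c2,u2);out=[]
    for a,b in zip(d1,d2):
        s=np.linalg.lstsq(np.c_[a,-b],o2-o1,rcond=None)[0]; p,q=o1+a*s[0],o2+b*s[1]; out.append(np.r_[(p+q)/2,np.linalg.norm(p-q)])
    return np.array(out)
def proj(c,P): return cv2.projectPoints(np.array(P,float).reshape(-1,1,3),c['R'],c['t'],c['K'],c['D'])[0].reshape(-1,2)
def save(c,f): cv2.imwrite(f,cv2.cvtColor(c['frame'],cv2.COLOR_RGB2BGR))
E
python3 - <<'E'
from h import *
for n in('top','side'):
    c=cam(n); save(c,f'pics/{n}0.png'); print(n,-c['R'].T@c['t'])
o=arm.get_obs(); print(o['position'],o['tool_rot'],o['t'],o['width'])
E
```

```text
top [ 0.4697707  -0.0343623   1.16838559]
side [0.38405668 0.69678764 0.63825788]
[ 0.19603895 -0.48666031  0.24170153] [ 9.81739446e-01  1.90229318e-01 -3.48355171e-05 -6.82685528e-04] 0.1 1.0022239473652295
```

View pics/top0.png

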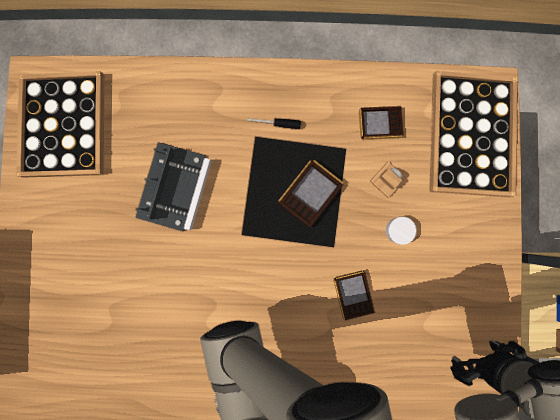

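View pics/side0.png

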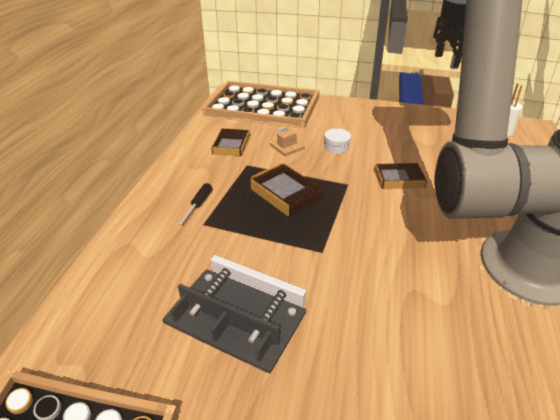

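The top view shows three trays: (311,194) on the pad, (382,122) and (354,294). The one on the pad is visibly the largest. The press is at (175,187) with its bar at (200,195). I'll check the choice in a close crop.

Run:
```python
from h import *
t=cv2.imread('pics/top0.png'); s=cv2.imread('pics/side0.png')
a=cv2.resize(t[130:255,130:350],None,fx=3.6,fy=3.6,interpolation=cv2.INTER_CUBIC)[:, :800]
b=cv2.resize(s[155:225,235:345],None,fx=3.0,fy=3.0,interpolation=cv2.INTER_CUBIC)
b=cv2.resize(s[160:218,240:332],None,fx=3.2,fy=3.2,interpolation=cv2.INTER_CUBIC)
out=np.zeros((600,800,3),np.uint8); out[:a.shape[0],:a.shape[1]]=a
print(a.shape); h=600-a.shape[0]; b=b[:h]; out[a.shape[0]:a.shape[0]+b.shape[0],:b.shape[1]]=b
p=cv2.resize(s[255:310,190:310],None,fx=3.2,fy=2.7,interpolation=cv2.INTER_CUBIC)[:h]; out[a.shape[0]:a.shape[0]+p.shape[0],400:400+p.shape[1]]=p
cv2.imwrite('pics/crop0.png',out)
```

```text
(450, 792, 3)
```

View pics/crop0.png

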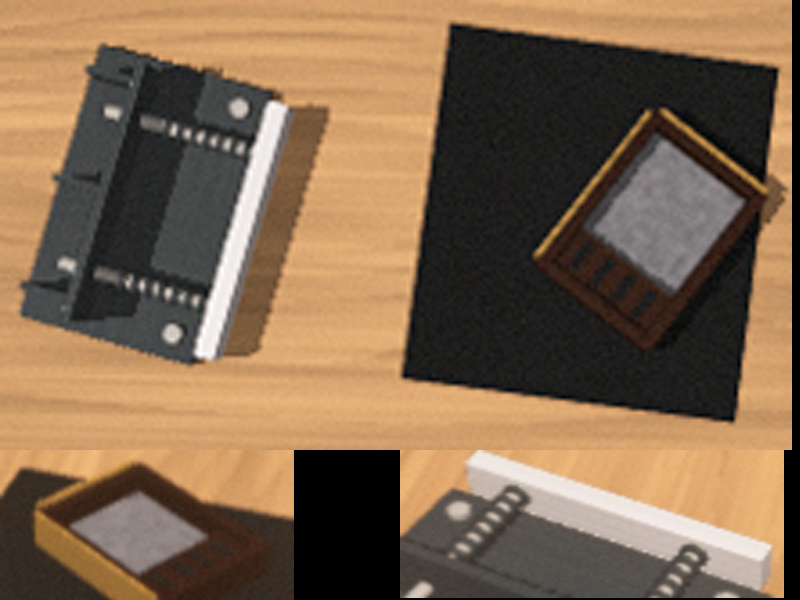

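The crop confirms the choice. The long brass strip runs (279,201)–(312,160) in top pixels and the short strip (312,160)–(343,182). The rack is at the lower-left end, and the bar's front face looks right, towards the pad. Next I measure from both views.

```bash
cat > m.py <<'E'
from h import *
def hull4(m,eps=.02):
    cs=cv2.findContours(m,cv2.RETR_EXTERNAL,cv2.CHAIN_APPROX_NONE)[0]; k=max(cs,key=cv2.contourArea)
    return k, cv2.approxPolyDP(cv2.convexHull(k),eps*cv2.arcLength(k,True),True).reshape(-1,2)
def mask(c,lo,hi,roi):
    h=cv2.cvtColor(c['frame'],cv2.COLOR_RGB2HSV); m=cv2.inRange(h,np.array(lo),np.array(hi)); z=np.zeros_like(m); x0,y0,x1,y1=roi; z[y0:y1,x0:x1]=m[y0:y1,x0:x1]; return z
E
python3 - <<'E'
from m import *
T=cam('top');S=cam('side')
# tray corners clicked (long/rack A, apex B, short end C, bare D), tops
tA=[[278.9,201.1],[311.9,160.3],[343.3,182.5],[310,226.9]]; sA=[[291,203],[251,177],[283.7,164],[324,188]]
print('tray 2view\n',two(T,tA,S,sA).round(4))
for n,c,roi in(('top',T,(265,155,345,230)),('side',S,(245,160,330,215))):
    m=mask(c,(12,110,90),(30,255,255),roi); k,p=hull4(m); print(n,'brass',cv2.contourArea(k),p.tolist(),onplane(c,p,.032).round(4)[:,:2].tolist())
for n,c,roi in(('top',T,(185,150,225,240)),('side',S,(200,250,312,310))):
    m=mask(c,(0,0,170),(180,45,255),roi); k,p=hull4(m); print(n,'bar',p.tolist(),cv2.boxPoints(cv2.minAreaRect(k)).round(1).tolist(),onplane(c,p,.038).round(4)[:,:2].tolist())
m=mask(T,(0,0,0),(180,255,50),(230,130,360,260)); k,p=hull4(m); print('pad',p.tolist(),onplane(T,p,0).round(3)[:,:2].tolist())
E
```

```text
tray 2view
 [[ 5.321e-01 -5.060e-02  3.990e-02  4.200e-03]
 [ 6.480e-01 -1.376e-01  3.500e-02  6.000e-04]
 [ 5.876e-01 -2.261e-01  2.560e-02  5.000e-03]
 [ 4.666e-01 -1.360e-01  3.090e-02  3.000e-04]]
top brass 279.0 [[313, 160], [344, 162], [344, 229], [336, 229]] [[0.6491, -0.1409], [0.6457, -0.2259], [0.4631, -0.2283], [0.4626, -0.2065]]
side brass 1416.5 [[329, 181], [285, 214], [251, 189], [245, 160], [329, 160]] [[0.4584, -0.1661], [0.537, -0.0192], [0.636, -0.0933], [0.6863, -0.2138], [0.471, -0.2612]]
top bar [[207, 158], [186, 229]] [[182.8000030517578, 228.0], [204.10000610351562, 157.10000610351562], [209.8000030517578, 158.89999389648438], [188.60000610351562, 229.8000030517578]] [[0.6468, 0.1472], [0.4535, 0.1975]]
side bar [[212, 257], [305, 290], [302, 305], [214, 271]] [[207.10000610351562, 268.8999938964844], [213.1999969482422, 253.39999389648438], [308.0, 290.8999938964844], [301.8999938964844, 306.29998779296875]] [[0.6474, 0.1476], [0.4547, 0.1909], [0.4539, 0.2256], [0.6312, 0.1821]]
pad [[255, 137], [345, 149], [333, 246], [242, 234]] [[0.715, 0.02], [0.688, -0.234], [0.415, -0.204], [0.443, 0.049]]
```

Checks: the tray corners give 0.145 × 0.107 m at about 32 mm high, which matches the largest tray. The bar is 0.200 m long. Tray yaw is about −36.5°, and the press +x axis is at about 75.4°. I'll grip the bare −y wall at about (0.533, −0.180).

play_rows(
  xyz=[
    [0,0,0],
    [0,0,0],
    [0,0,0],
    [0,0,0],
    [0,0,0],
    [0,0,0],
    [0,0,0],
    [0.008,-0.04,0],
    [0.008,-0.04,0],
    [0.008,-0.04,0],
    [0.008,-0.04,0],
    [0.008,-0.04,0],
    [0.008,-0.04,0],
    [0.008,-0.04,0],
    [0.008,-0.04,0],
    [0.008,-0.04,0],
    [0.008,-0.04,0],
    [0.0085,-0.047,0],
    [0,0,0.04],
    [0,0,0.04],
  ],
  roll=[0.1456,0.1456,0.1456,0.1456,0.1456,0.1456,0.1456,0,0,0,0,0,0,0,0,0,0,0,0,0],
  gripper=0.05,
  grip_force=100,
)

```text
t: 2.2
position: [0.5345, -0.1789, 0.1619]
tool_rot: [0.95, -0.311, 0.002, 0.0]
force: [-0.7, -0.8, -0.1]
width: 0.587
grasp_force: 0.0
```

```bash
cat > st.py <<'E'
from h import *
from scipy.spatial.transform import Rotation as R
def st():
    o=arm.get_obs(); x=R.from_quat(o['tool_rot']).as_matrix()[:,0]
    print('t',round(o['t'],2),'pos',np.round(o['position'],4),'toolx',round(np.degrees(np.arctan2(x[1],x[0])),2),'F',np.round(o['force'],1),'w',round(o['width'],3),'g',round(o['grasp_force'],1),'q6',round(o['joint_positions'][5],2)); return o
def tool(o,tx,ty):
    "world displacement to (tx,ty) in tool x,y"
    M=R.from_quat(o['tool_rot']).as_matrix(); return (M.T@np.array([tx-o['position'][0],ty-o['position'][1],0])).round(4)
E
python3 - <<'E'
from st import *
o=st(); print(tool(o,.533,-.180))
T=cam('top');S=cam('side');save(T,'pics/t1.png')
a=T['frame'][140:240,260:360]; b=S['frame'][120:220,230:340]
cv2.imwrite('pics/c1.png',cv2.cvtColor(np.hstack([cv2.resize(a,(400,400)),cv2.resize(b,(400,400))]),cv2.COLOR_RGB2BGR))
E
```

```text
t 2.2 pos [ 0.5345 -0.1789  0.1619] toolx -36.29 F [-0.7 -0.8 -0.1] w 0.587 g 0.0 q6 1.75
[-0.0005  0.0018 -0.    ]
```

View pics/c1.png

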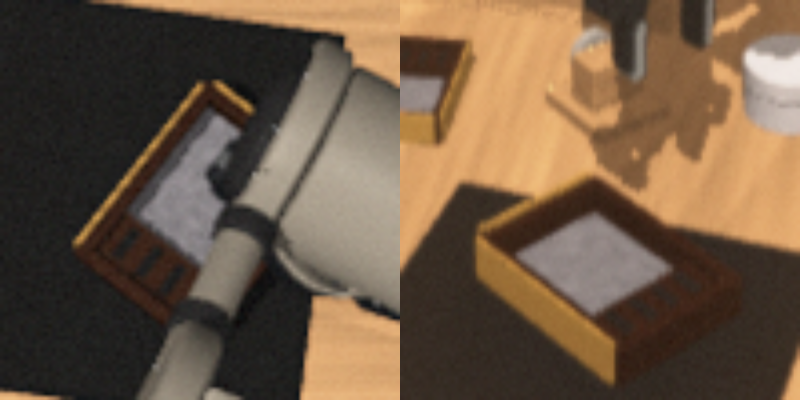

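The fingers hang above the bare wall, well above the tray. The tray hasn't moved, with its brass apex at about crop (205,85) in the top view. I'll descend and close.

play_rows(
  xyz=[
    [0,0.0015,0.03],
    [0,0,0.03],
    [0,0,0.03],
    [0,0,0.025],
    [0,0,0.015],
    [0,0,0.0095],
    [0,0,0],
  ],
  roll=[0,0,0,0,0,0,0],
)

```text
t: 3.0
position: [0.5322, -0.1817, 0.023]
tool_rot: [0.95, -0.313, -0.0, 0.0]
force: [-0.9, -0.5, -0.6]
width: 0.588
grasp_force: 0.0
```

play_rows(
  xyz=[
    [0,0,0],
    [0,0,0],
    [0,0,0],
    [0,0,0],
    [0,0,0],
    [0,0,0],
    [0,0,0],
    [0,0,0],
  ],
  roll=[0,0,0,0,0,0,0,0],
  gripper=0.0,
  grip_force=100,
)

```text
t: 3.8
position: [0.5328, -0.1817, 0.0243]
tool_rot: [0.95, -0.313, 0.001, 0.0]
force: [-0.6, 0.5, 6.3]
width: 0.086
grasp_force: 99.1
```

Run:
```python
from st import *
o=st()
```

```text
t 3.8 pos [ 0.5328 -0.1817  0.0243] toolx -36.47 F [-0.6  0.5  6.3] w 0.086 g 99.1 q6 1.74
```

play_rows(
  xyz=[
    [0,0,-0.0015],
    [0,0,0],
    [0,0,0],
    [0,0,0],
    [-0.004,-0.013,0],
    [-0.0065,-0.0215,0],
    [-0.0065,-0.0215,0],
    [-0.0065,-0.0215,0],
    [-0.0065,-0.0215,0],
    [-0.0065,-0.0215,0],
    [-0.0065,-0.0215,0],
    [-0.0065,-0.0215,0],
    [-0.0065,-0.0215,0],
    [-0.0065,-0.0215,0],
    [-0.004,-0.0105,0],
    [0,0,0],
  ],
  roll=[0,-0.1275,-0.1275,-0.127,0,0,0,0,0,0,0,0,0,0,0,0],
)

```text
t: 5.4
position: [0.5217, 0.0472, 0.0243]
tool_rot: [0.992, -0.127, -0.0, -0.0]
force: [-0.8, 1.9, -1.6]
width: 0.086
grasp_force: 98.3
```

Run:
```python
from st import *
o=st()
T=cam('top');S=cam('side');save(T,'pics/t2.png');save(S,'pics/s2.png')
a=T['frame'][140:250,130:290]; b=S['frame'][170:330,160:350]
cv2.imwrite('pics/c2.png',cv2.cvtColor(np.hstack([cv2.resize(a,(400,275)),cv2.resize(b,(327,275))]),cv2.COLOR_RGB2BGR))
A=cv2.resize(a,(800,550),interpolation=cv2.INTER_CUBIC);cv2.imwrite('pics/c2a.png',cv2.cvtColor(A,cv2.COLOR_RGB2BGR))
```

```text
t 5.4 pos [0.5217 0.0472 0.0243] toolx -14.54 F [-0.8  1.9 -1.6] w 0.086 g 98.3 q6 1.77
```

View pics/c2a.png

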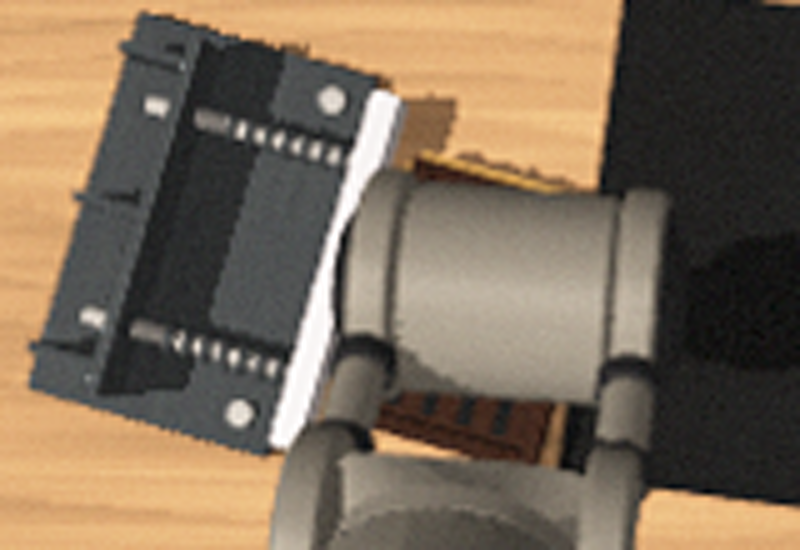

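The top crop shows the tray about 10–15 mm short of the bar and roughly centred on it. The short brass strip's edge runs from about (415,160) to (575,190). I'll check the angles numerically.

Run:
```python
from st import *
T=cam('top')
def ang(p,z):
    P=onplane(T,p,z); d=P[1]-P[0]; return P[:,:2].round(4).tolist(), np.degrees(np.arctan2(d[1],d[0])).round(2)
f=lambda *q:[[130+x/5,140+y/5] for x,y in q]
print('front',ang(f((300,445),(402,100)),.038)); print('back',ang(f((272,445),(374,92)),.038))
print('plate left',ang(f((32,385),(140,12)),.012)); print('plate top',ang(f((385,82),(140,12)),.012));print('plate bot',ang(f((270,455),(32,385)),.012))
# line fit of bar's bright pixels, by rows, back edge
g=cv2.imread('pics/top0.png'); h=cv2.cvtColor(g,cv2.COLOR_BGR2HSV)
L=[];Rr=[]
for y in range(162,226):
    xs=np.where((h[y,183:215,1]<50)&(h[y,183:215,2]>170))[0]
    if len(xs): L.append((183+xs[0]-.5,y));Rr.append((183+xs[-1]+.5,y))
for n,e in(('L',L),('R',Rr)):
    vx,vy,x,y=cv2.fitLine(np.array(e,np.float32),cv2.DIST_HUBER,0,.01,.01).ravel(); s=np.sign(-vy)
    print(n,ang([[x-s*vx*30,y-s*vy*30],[x+s*vx*30,y+s*vy*30]],.038))
```

```text
front ([[0.4538, 0.1867], [0.6416, 0.1378]], np.float64(-14.61))
back ([[0.4534, 0.2018], [0.6456, 0.1531]], np.float64(-14.22))
plate left ([[0.4827, 0.3417], [0.6919, 0.29]], np.float64(-13.89))
plate top ([[0.6554, 0.1515], [0.6919, 0.29]], np.float64(75.22))
plate bot ([[0.4475, 0.2082], [0.4827, 0.3417]], np.float64(75.23))
L ([[0.4552, 0.2054], [0.6117, 0.1652]], np.float64(-14.4))
R ([[0.4962, 0.1785], [0.6533, 0.1381]], np.float64(-14.41))
```

Press +x comes out at about 75.5°, and the tray's y axis is at 75.46°, so it's square. I'll advance in small steps.

play_rows(
  xyz=[
    [0,-0.004,0],
    [0,-0.004,0],
    [0,-0.003,0],
    [0,-0.002,0],
    [0,-0.002,0],
    [0,-0.002,0],
    [0,0,0],
  ],
  roll=[0,0,0,0,0,0,0],
)

```text
t: 6.25
position: [0.5269, 0.0616, 0.0243]
tool_rot: [0.992, -0.127, 0.0, 0.0]
force: [1.6, -5.1, -0.9]
width: 0.084
grasp_force: 98.4
```

play_rows(
  xyz=[
    [0,-0.002,0],
    [0,-0.002,0],
    [0,0,0],
  ],
  roll=[0,0,0],
)

```text
t: 6.55
position: [0.5279, 0.0653, 0.0243]
tool_rot: [0.992, -0.127, 0.0, 0.0]
force: [-0.2, -5.2, -1.0]
width: 0.085
grasp_force: 98.5
```

play_rows(
  xyz=[
    [0,-0.002,0],
    [0,-0.001,0],
    [0,0,0],
  ],
  roll=[0,0,0],
)

```text
t: 6.85
position: [0.5286, 0.0678, 0.0243]
tool_rot: [0.992, -0.127, 0.0, 0.001]
force: [-0.4, -6.8, -1.3]
width: 0.088
grasp_force: 98.5
```

play_rows(
  xyz=[
    [0,-0.002,0],
    [0,-0.001,0],
    [0,0,0],
  ],
  roll=[0,0,0],
)

```text
t: 7.15
position: [0.5291, 0.0702, 0.0243]
tool_rot: [0.992, -0.127, 0.0, 0.001]
force: [-0.8, -9.8, -0.9]
width: 0.091
grasp_force: 98.7
```

play_rows(
  xyz=[
    [0,-0.002,0],
    [0,-0.001,0],
    [0,0,0],
    [0,0,0],
  ],
  roll=[0,0,0,0],
)

```text
t: 7.55
position: [0.5292, 0.0704, 0.0243]
tool_rot: [0.992, -0.126, -0.001, 0.003]
force: [-4.0, -25.0, 3.9]
width: 0.084
grasp_force: 99.2
```

Run:
```python
from st import *
o=st()
T=cam('top');S=cam('side');save(T,'pics/t3.png');save(S,'pics/s3.png')
a=T['frame'][140:250,130:290]; b=S['frame'][190:330,170:330]
f=lambda i,w,h:cv2.resize(i,(w,h),interpolation=cv2.INTER_CUBIC)
cv2.imwrite('pics/c3.png',cv2.cvtColor(np.hstack([f(a,400,275),f(b,400,275)]),cv2.COLOR_RGB2BGR))
h=cv2.cvtColor(T['frame'],cv2.COLOR_RGB2HSV);L=[]
for y in list(range(160,172))+list(range(216,228)):
    xs=np.where((h[y,178:215,1]<50)&(h[y,178:215,2]>170))[0]
    if len(xs): L.append((178+xs[0]-.5,y))
vx,vy,x,y=cv2.fitLine(np.array(L,np.float32),cv2.DIST_HUBER,0,.01,.01).ravel()
print('bar back edge',onplane(T,[[x,y]],.038),len(L)); P=onplane(T,[[x,y]],.038)[0]
n=np.array([.252,.968]); print('travel',(P[:2]-np.array([.53345,.1853]))@n)
```

```text
t 7.55 pos [0.5292 0.0704 0.0243] toolx -14.52 F [ -4.  -25.    3.9] w 0.084 g 99.2 q6 1.82
bar back edge [[0.55600414 0.19815322 0.038     ]] 19
travel 0.018125555095317523
```

View pics/c3.png

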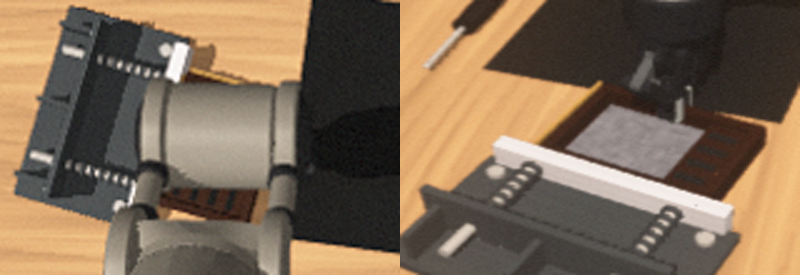

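The picture shows the bar pushed home with the tray's long side flat along it (side crop (500,150)–(725,215)). The force jumped to 25 N, so it's at the stop. I'll hold, then back off.

play_rows(
  xyz=[
    [0,0.001,0],
    [0,0,0],
    [0,0,0],
    [0,0,0],
    [0,0,0],
    [0,0,0],
    [0,0,0],
    [0,0,0],
    [0,0,0],
    [0,0,0],
    [0,0,0],
  ],
  roll=[0,0,0,0,0,0,0,0,0,0,0],
)

```text
t: 8.75
position: [0.5292, 0.0703, 0.0243]
tool_rot: [0.992, -0.127, -0.0, 0.002]
force: [-2.8, -20.6, 1.3]
width: 0.081
grasp_force: 99.1
```

play_rows(
  xyz=[
    [0,0.006,0],
    [0,0.012,0],
    [0,0.019,0],
    [0,0.019,0],
    [0,0.019,0],
    [0,0,0],
    [0,0,0],
    [0,0,0],
    [0,0,0],
    [0,0,0],
    [0,0,0],
    [0,0,0],
    [0,0,0],
    [0,0,0],
    [0,0,0],
    [0,0,0],
    [0,0,0],
    [0,0,0],
    [0,0,0],
    [0,0,0],
  ],
  roll=[0,0,0,0,0,-0.06,-0.116,-0.116,-0.116,-0.116,-0.116,-0.116,-0.116,-0.116,-0.116,-0.116,-0.116,-0.116,-0.119,0],
)

```text
t: 10.75
position: [0.5106, 0.0011, 0.0243]
tool_rot: [0.791, 0.612, 0.0, -0.0]
force: [-0.3, -1.0, -0.5]
width: 0.088
grasp_force: 99.1
```

Run:
```python
from st import *
o=st(); print(tool(o,.575,.067))
T=cam('top');S=cam('side');save(T,'pics/t4.png');save(S,'pics/s4.png')
a=T['frame'][120:260,130:330]; b=S['frame'][150:330,150:370]
f=lambda i,w,h:cv2.resize(i,(w,h),interpolation=cv2.INTER_CUBIC)
cv2.imwrite('pics/c4.png',cv2.cvtColor(np.hstack([f(a,400,280),f(b,342,280)]),cv2.COLOR_RGB2BGR))
```

```text
t 10.75 pos [0.5106 0.0011 0.0243] toolx 75.51 F [-0.3 -1.  -0.5] w 0.088 g 99.1 q6 0.1
[0.08   0.0458 0.    ]
```

View pics/c4.png

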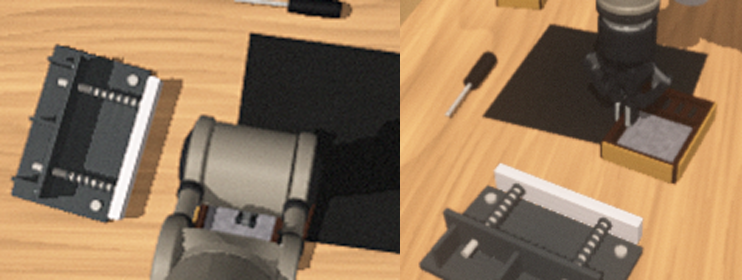

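The tray is turned, with the short strip facing the bar (side crop (605,150)–(675,178)) and the bar sprung out again. I'll move to the standoff position.

play_rows(
  xyz=[
    [0.008,0.005,0],
    [0.015,0.01,0],
    [0.018,0.011,0],
    [0.018,0.011,0],
    [0.014,0.008,0],
    [0.007,0.001,0],
    [0,0,0],
  ],
  roll=[0,0,0,0,0,0,0],
)

```text
t: 11.55
position: [0.5759, 0.0676, 0.0243]
tool_rot: [0.791, 0.612, 0.001, 0.0]
force: [1.9, 1.2, -0.6]
width: 0.086
grasp_force: 99.2
```

Run:
```python
from st import *
o=st()
T=cam('top');S=cam('side')
a=T['frame'][140:250,150:310]; b=S['frame'][170:320,180:340]
f=lambda i,w,h:cv2.resize(i,(w,h),interpolation=cv2.INTER_CUBIC)
cv2.imwrite('pics/c5.png',cv2.cvtColor(np.vstack([np.hstack([f(a,400,275),np.zeros((275,240,3),np.uint8)])[:0],f(b,640,600)]),cv2.COLOR_RGB2BGR))
M=R.from_quat(o['tool_rot']).as_matrix(); p=o['position']
# tray yaw = tool x; predicted strip-top corners (tray x78,y+-50 ; z32) and bare corners
P=[p*[1,1,0]+M[:,0]*(x-.0045)-M[:,1]*(y+.05)+[0,0,z] for x,y,z in((.078,.05,.032),(.078,-.05,.032),(-.075,.055,.028))]
print('pred crop px',((proj(S,P)-[180,170])*4).round(0).tolist())
```

```text
t 11.55 pos [0.5759 0.0676 0.0243] toolx 75.4 F [ 1.9  1.2 -0.6] w 0.086 g 99.2 q6 0.24
pred crop px [[420.0, 430.0], [238.0, 361.0], [558.0, 246.0]]
```

View pics/c5.png

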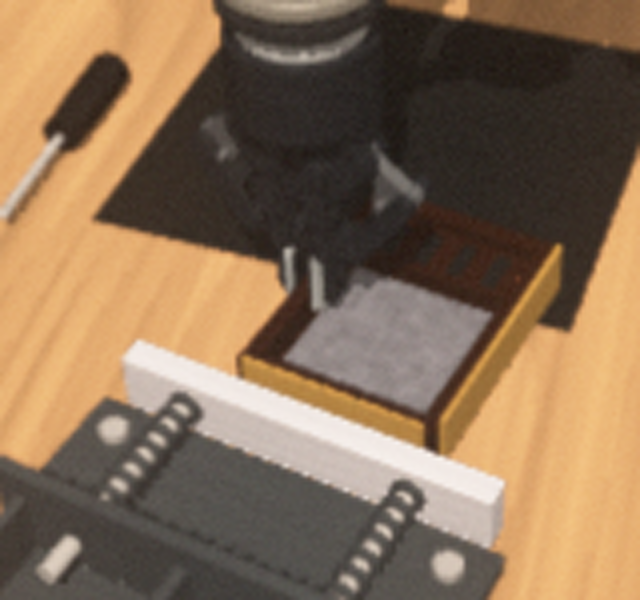

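The side crop shows the short strip's top edge running (240,358) to about (428,415), behind the bar. Its slope looks slightly different from the bar's, so I'll measure it.

Run:
```python
from m import *
from st import st
S=cam('side')
h=cv2.cvtColor(S['frame'],cv2.COLOR_RGB2HSV)
def line(pts,z,n):
    vx,vy,x,y=cv2.fitLine(np.array(pts,np.float32),cv2.DIST_HUBER,0,.01,.01).ravel()
    P=onplane(S,[[x-20*vx,y-20*vy],[x+20*vx,y+20*vy]],z); d=P[1]-P[0]; print(n,len(pts),np.degrees(np.arctan(d[1]/d[0])).round(2),P[:,:2].round(4).tolist(),'slope',round(vy/vx,3))
# brass short strip: top edge per column
pts=[];bar=[]
for u in range(243,284):
    col=h[225:290,u]; br=np.where((col[:,1]>130)&(col[:,2]>110)&(col[:,0]>12)&(col[:,0]<32))[0]
    # brass just above bar top
    w=np.where((col[:,1]<50)&(col[:,2]>150))[0]; w=w[w>225-225+ (250-225)+ (u-215)*.3]
    if len(w): bar.append((u,225+w[0]-.5)); br=br[(br<w[0])&(br>w[0]-22)]
    if len(br)>2: pts.append((u,225+br[0]-.5))
print(pts[::5]); line(pts,.032,'strip'); print(bar[::5])
bar=[]
for u in list(range(215,303)):
    col=h[250:300,u]; w=np.where((col[:,1]<50)&(col[:,2]>165))[0]
    if len(w): bar.append((u,250+w[0]-.5))
line(bar,.038,'bar')
# long strip top edge: brass first pixel per row from left, right part
```

```text
[(243, np.float64(252.5)), (248, np.float64(246.5)), (253, np.float64(262.5)), (258, np.float64(264.5)), (263, np.float64(266.5)), (268, np.float64(268.5)), (273, np.float64(270.5)), (278, np.float64(271.5)), (283, np.float64(273.5))]
strip 41 -16.12 [[0.5814, 0.1339], [0.5019, 0.1569]] slope 0.404
[(243, np.float64(265.5)), (248, np.float64(267.5)), (253, np.float64(269.5)), (258, np.float64(271.5)), (263, np.float64(273.5)), (268, np.float64(275.5)), (273, np.float64(277.5)), (278, np.float64(279.5)), (283, np.float64(281.5))]
bar 88 -14.53 [[0.5882, 0.1551], [0.51, 0.1754]] slope 0.384
```

The strip's clean columns give a slope of 0.367, against 0.384 for the bar. That's under 1.5° off and within tolerance. I'll press now.

play_rows(
  xyz=[
    [0.004,0,0],
    [0.004,0,0],
    [0.003,0,0],
    [0.003,0,0],
    [0.002,0,0],
    [0.002,0,0],
    [0.002,0,0],
    [0,0,0],
  ],
  roll=[0,0,0,0,0,0,0,0],
)

```text
t: 12.5
position: [0.5802, 0.0855, 0.0243]
tool_rot: [0.791, 0.612, -0.001, 0.0]
force: [-2.7, -7.0, 3.1]
width: 0.083
grasp_force: 99.6
```

play_rows(
  xyz=[
    [0.002,0,0],
    [0.002,0,0],
    [0,0,0],
  ],
  roll=[0,0,0],
)

```text
t: 12.8
position: [0.5811, 0.0891, 0.0243]
tool_rot: [0.791, 0.612, -0.001, 0.0]
force: [-1.5, -8.6, 3.3]
width: 0.085
grasp_force: 99.7
```

play_rows(
  xyz=[
    [0.001,0,0],
    [0.001,0,0],
    [0,0,0],
  ],
  roll=[0,0,0],
)

```text
t: 13.1
position: [0.5815, 0.0907, 0.0243]
tool_rot: [0.791, 0.612, -0.001, 0.0]
force: [-2.6, -9.3, 3.0]
width: 0.087
grasp_force: 99.7
```

play_rows(
  xyz=[
    [0.001,0,0],
    [0.001,0,0],
    [0,0,0],
  ],
  roll=[0,0,0],
)

```text
t: 13.4
position: [0.582, 0.0924, 0.0243]
tool_rot: [0.791, 0.612, -0.001, 0.0]
force: [-3.5, -9.7, 3.3]
width: 0.082
grasp_force: 99.7
```

play_rows(
  xyz=[
    [0.001,0,0],
    [0.001,0,0],
    [0,0,0],
  ],
  roll=[0,0,0],
)

```text
t: 13.7
position: [0.5824, 0.0938, 0.0243]
tool_rot: [0.791, 0.612, -0.002, 0.001]
force: [-3.5, -11.2, 5.5]
width: 0.087
grasp_force: 99.8
```

Run:
```python
from st import *
o=st()
S=cam('side');T=cam('top')
h=cv2.cvtColor(S['frame'],cv2.COLOR_RGB2HSV);bar=[]
for u in list(range(213,300)):
    col=h[250:305,u]; w=np.where((col[:,1]<50)&(col[:,2]>165))[0]
    if len(w): bar.append((u,250+w[0]-.5))
vx,vy,x,y=cv2.fitLine(np.array(bar,np.float32),cv2.DIST_HUBER,0,.01,.01).ravel()
P=onplane(S,[[x-20*vx,y-20*vy],[x+20*vx,y+20*vy]],.038)[:,:2]; print('travel',((P-[.5882,.1551])@[.252,.968]).round(4))
b=S['frame'][190:320,180:320]
cv2.imwrite('pics/c6.png',cv2.cvtColor(cv2.resize(b,(560,520),interpolation=cv2.INTER_CUBIC),cv2.COLOR_RGB2BGR))
```

```text
t 13.7 pos [0.5824 0.0938 0.0243] toolx 75.46 F [ -3.5 -11.2   5.5] w 0.087 g 99.8 q6 0.29
travel [0.0116 0.0116]
```

View pics/c6.png

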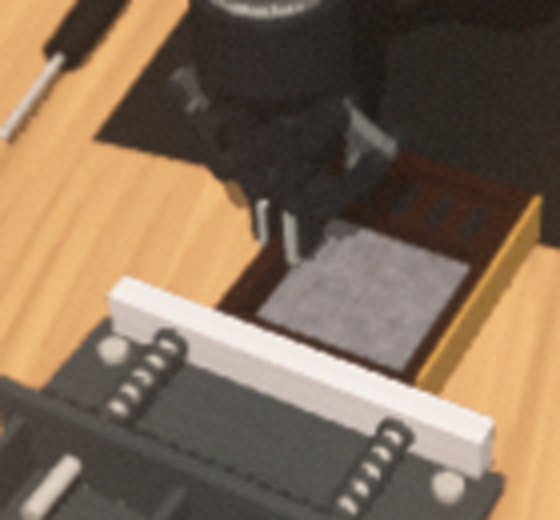

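The picture shows the bar home (measured travel 11.6 mm) with the short strip against it. The long strip's top edge runs (540,195) to (430,385). I'll check the tray's yaw from that edge.

Run:
```python
from h import *
S=cam('side'); h=cv2.cvtColor(S['frame'],cv2.COLOR_RGB2HSV)
pts=[]
for v in range(243,280):
    r=h[v,270:325]; b=np.where((r[:,1]>130)&(r[:,2]>110)&(r[:,0]>12)&(r[:,0]<32))[0]
    # leftmost brass pixel right of dark wood
    dk=np.where(r[:,2]<90)[0]
    if len(dk):
        e=dk[dk<len(r)].max(); bb=b[b>e]
        if len(bb): pts.append((270+bb[0]-.5,v))
print(pts[::6])
vx,vy,x,y=cv2.fitLine(np.array(pts,np.float32),cv2.DIST_HUBER,0,.01,.01).ravel(); s=np.sign(vy)
P=onplane(S,[[x-s*12*vx,y-s*12*vy],[x+s*12*vx,y+s*12*vy]],.032); d=P[1]-P[0]; print('tray x dir',np.degrees(np.arctan2(d[1],d[0])))
```

```text
[(np.float64(323.5), 247), (np.float64(302.5), 254), (np.float64(298.5), 260), (np.float64(294.5), 266), (np.float64(290.5), 272), (np.float64(286.5), 278)]
tray x dir 75.86203849382491
```

The tray's x axis is at about 75.9°, so it's square. I'll add a touch more push and hold for a second.

play_rows(
  xyz=[
    [0.001,0,0],
    [0.0005,0,0],
    [0,0,0],
    [0,0,0],
    [0,0,0],
    [0,0,0],
    [0,0,0],
    [0,0,0],
    [0,0,0],
    [0,0,0],
    [0,0,0],
    [0,0,0],
  ],
  roll=[0,0,0,0,0,0,0,0,0,0,0,0],
)

```text
t: 15.05
position: [0.5824, 0.0939, 0.0243]
tool_rot: [0.791, 0.612, -0.003, 0.001]
force: [-4.0, -19.1, 5.5]
width: 0.078
grasp_force: 100.0
```

play_rows(
  xyz=[
    [-0.005,0,0],
    [-0.01,0,0],
    [-0.018,0.006,0],
    [-0.02,0.009,0],
    [-0.02,0.009,0],
    [-0.02,0.009,0],
    [-0.02,0.009,0],
    [-0.02,0.009,0],
    [-0.02,0.009,0],
    [-0.017,0,0],
    [-0.01,0,0],
    [0,0,0],
    [0,0,0],
  ],
  roll=[0,0,0,0,0,0,0,0,0,0,0,0,0],
)

```text
t: 16.35
position: [0.5958, -0.0925, 0.0243]
tool_rot: [0.791, 0.612, -0.0, 0.0]
force: [-0.5, -3.9, 0.6]
width: 0.09
grasp_force: 99.3
```

play_rows(
  xyz=[
    [0,0,0],
    [0,0,0],
    [0,0,0],
    [0,0,0],
    [0,0,0],
    [0,0,0],
    [0,0,0],
  ],
  roll=[0,0,0,0,0,0,0],
  gripper=0.035,
)

```text
t: 17.05
position: [0.5961, -0.092, 0.0243]
tool_rot: [0.791, 0.612, -0.0, 0.0]
force: [-0.9, -0.6, 0.6]
width: 0.409
grasp_force: 0.0
```

play_rows(
  xyz=[
    [0,0,-0.01],
    [0,0,-0.02],
    [0,0,-0.03],
    [0,0,-0.04],
    [0,0,-0.04],
    [0,0,-0.03],
    [-0.02,-0.02,0],
    [-0.04,-0.02,0],
    [-0.04,-0.02,0],
    [-0.04,-0.02,0],
    [-0.04,-0.02,0],
    [0,0,0],
  ],
  roll=[0,0,0,0,0,0,0,0,0,0,0,0],
)

```text
t: 18.25
position: [0.4511, -0.2446, 0.1952]
tool_rot: [0.793, 0.61, -0.001, 0.001]
force: [0.8, -0.2, 0.1]
width: 0.411
grasp_force: 0.0
```

Run:
```python
from st import *
o=st()
S=cam('side');T=cam('top')
f=lambda i:cv2.resize(i,(400,300),interpolation=cv2.INTER_AREA)
cv2.imwrite('pics/c7.png',cv2.cvtColor(np.hstack([f(T['frame']),f(S['frame'])]),cv2.COLOR_RGB2BGR))
```

```text
t 18.25 pos [ 0.4511 -0.2446  0.1952] toolx 75.14 F [ 0.8 -0.2  0.1] w 0.411 g 0.0 q6 -0.39
```

View pics/c7.png

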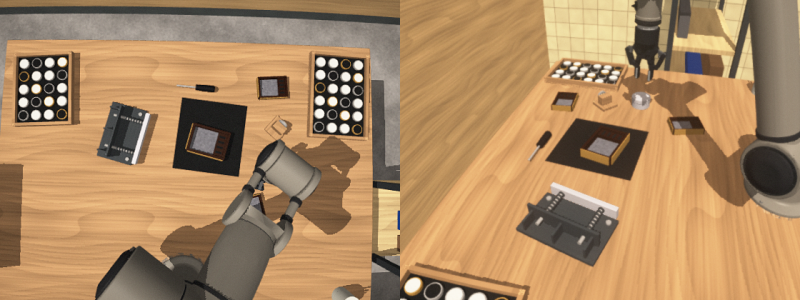

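The tray sits flat near the pad's centre (top view (208,140), pad centre (210,137)). The bar is out, the other items haven't moved, and the gripper is up and clear. Handing in.

```bash
python3 -c "
from h import *
print(arm.close_job())"
```

```text
the job is handed in; nothing more can be done
None
```

I pressed both strips squarely home, holding each for about a second, and set the tray back on the leather pad with the gripper clear and the other things unmoved; the job is handed in, and no verdict came back.

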